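# Mesh a splined drive shaft in its gear housing

## Robot

A 6-joint arm with a two-finger parallel gripper is mounted at the origin on a cart in front of the work surface, level with it; the furniture and walls round the work are solid. World frame = base frame: x ahead of the robot, y to its left, z up, the work surface at z = 0. Lengths are in m, angles in rad, forces in N, time in s.
With the tool pointing down it reaches from about 0.325 to 1 m from the base axis. Payload 5.1 kg.
Tool frame: the origin (TCP) lies midway between the tips of the shut fingers; the grasp point (between the pads) lies 19 mm behind it; z points along the fingers, y is the line along which they close (so a half turn about z gives the same grasp; the last joint's range is limited). The gripper opens to 85 mm and grips with 20 to 120 N. Pads are 22 mm wide; open, the fingers measure 114 mm over their backs; the gripper's body (76 mm by 85 mm) begins 54 mm behind the grasp point. The pads swing forward as they close: fully open they stand 13 mm farther back than shut.
Start: joints at [1.152, 0.124, 1.65, -0, 1.367, -0.083], TCP at [0.214, 0.614, 0.231] pointing down, gripper open.
Joint ranges: [-2.61, 2.61], [-1.02, 2.33], [0.03, 2.71], [-1.35, 4.49], [0.32, 2.68], [-2.91, 2.91]. Speed limits (rad/s): [2.57, 2.57, 3.14, 3.14, 3.14, 3.14].

## Interface

Orientations are given as a rotation vector (axis times angle).
In Python, from bench import sense, get_image, job gives the robot as it stands.
- The arm moves only by the tool step_arm, never from a script. Its argument "moves" is text: rows parted by semicolons, each of 7 numbers parted by spaces: the finger opening in mm, from 0 to 85.4, then the shift along the tool's x, y, z scaled (see below), then the turn, a rotation vector about the tool's x, y, z scaled (see below). A call has 1 to 5 rows; each row is the pose to reach, as a shift and turn from the pose commanded when the call began, along the tool's axes at that moment, turning the shorter way round; what a row does not reach only later rows make up. The controller multiplies each number of a shift by 750 mm and each number of a turn by pi rad. A row lasts 1/10 s, in which the tool goes at most 50 mm and 8.59 degrees, less where a joint would pass 70% of its speed; a pose out of reach is approached as far as the arm can. A call with a number of a shift or a turn outside -1 to 1 is refused whole. A call with a gripper value outside its range is refused whole. The fingers move at their own pace and stop on an object; "force" is the grip in N (left out, the last holds). Time passes only in rows, so rows that repeat a pose let the fingers close. It gives the time, the measured TCP pose, the force, the opening and the grip force at its end, in the units of the state.
- sense(): the state, without advancing time (a new reading comes with each control period).
- get_image(name): name is "scene" or "top"; returns a dict with "image" (400x640x3 uint8, blue, green, red), "depth" (400x640 float32, m along the optical axis (not along the pixel's ray), 0 where there is no reading), "K" (3x3 intrinsics, pixels), "rvec" (rotation vector, rad) and "tvec" (3), from world to camera coordinates, as OpenCV has them. Camera axes: x right, y down, z forward; pixel columns grow to the right and rows downward; lengths in m; the calibration is good to about 2 mm. A picture is of the moment at which its call begins.
- job.hand_in(): hands the job in; it is judged then, once.
The state is a dict: "time_s": time; "joint_pos": joint angles; "qd": joint speeds; "joint_torque": joint torques, N m; "eef_pos": TCP position; "eef_rot": TCP orientation; "force": force on the tool from outside, world axes, zero at the start; "wrist_torque": the same for the moment, N m; "grip_width": finger opening in m; "grasp_force": force on a finger pad.
Only numpy, scipy, OpenCV 4.12 (cv2) and the standard library are available. Lean on these libraries where they do the work, as an engineer would, in place of code of your own. Each camera call takes 0.05 s, during which the arm holds its last target. There are 200 camera calls.

## Task

Fit the loose splined drive shaft to the grey gear housing. Lay its splined end against the fixed timber stop, lift the other end to stand it upright there on its splined foot, and let go; then take it afresh by its head, lower it into the housing's mouth, turn it until the hidden splines mesh, push it fully home so that its collar sits flat on the housing, and let go. Leave the other things on the table where they are.

Things in the scene. Friction and masses are not known exactly. Their poses are not given: they have to be found in the camera images.
- shaft_centre (a point): Loose steel shaft, 112 mm long, 0.4 kg: the point on its axis half-way along; z runs along the axis from splined foot to head. At the start it lies on a flat of its collar and on its round head, axis level 23 mm above the table, its x up, foot away from the robot. Flats of the collar face the shaft's x and y (and the diagonals).
- shaft_foot (a point): Middle of the shaft's foot face, 56 mm from shaft_centre, same axes; upright, the shaft stands on it. From here 0-16 mm is a coarse four-tooth spline, a cross of two bars 29 mm long and 9 mm wide along the shaft's x and y; 16-40 mm is a round journal of 30 mm diameter.
- shaft_collar (a point): Point on the shaft's axis in the underside of its dark eight-sided collar (46 mm across flats, 8 mm thick), 40 mm from the foot face; same axes. Above the collar is a round neck, 24 mm diameter, 48-100 mm from the foot face.
- shaft_head (a point): Point on the shaft's axis half-way up its dark round disc head (46 mm diameter, 12 mm high, rims eased so that a light grip lets the shaft swing in the fingers), 106 mm from the foot face; same axes.
- shaft: The same shaft; origin at the middle of its foot face, same axes.
- housing_mouth (a point): Centre of the round mouth in the housing's flat top, 56 mm above the table, z up. Bore 32 mm diameter with a 4 mm chamfer. Until the splines mesh, the shaft is stopped with its collar 16 mm above the mouth; meshed, it goes down freely until the collar sits on the top. Any of four quarter-turn positions fits, within about 4 degrees either way.
- housing: Grey gear housing, bolted down, foot 104 x 104 mm, body 74 x 74 mm; origin under its middle. Inside, 24 mm below the mouth, is a steel hub with a cross-shaped slot, 11 mm wide, for the shaft's 9 mm teeth. The hub's angle differs every time, is not given and is unrelated to the housing's; it is stiff and stays put (about 1.5 N m to turn it).
- stop: Timber stop, screwed to the table, 45 x 140 x 32 mm (x, y, z); origin under its centre, long side along its y.
- stop_face (a point): Middle of the lower edge of the stop's long upright face towards the robot, at the table top; the stop's -x points out of this face, which is 32 mm high and 140 mm long.
- flange: Bystander: steel ring, 66 mm diameter, 13 mm high, lying on the table; origin under its centre.
- offcut_small: Bystander: loose timber offcut, 60 x 90 x 30 mm; origin under its centre.
- screw_jar: Bystander: jar of screws with black lid, 61 mm diameter, 86 mm high; origin under its centre.
- t_bolt: Bystander: T-slot bolt with wing nut, standing, 58 mm high; origin under its centre.
- grease_tin: Bystander: round blue tin, 69 mm diameter, 47 mm high; origin under its centre.
Mind the look-alikes: they are no part of the job. What is shaped like the shaft but green is not meant.

How it is judged:
By the outcome, as a careful person would: the job done as asked, in the order asked, and still so for the second after the job is handed in, with the robot touching nothing.
It also fails if it takes over 72 s, if anything falls off the work surface, if the arm or the gripper's body presses on something with over 40 N, if the wrist force passes 120 N, or if a joint passes its speed limit or range.

## Working session

There is one attempt and no reset: what is moved stays moved. The work goes in short steps, Python scripts to look and compute and a tool call to move; the robot and the scene stay as the last step left them, time stands still between calls to the robot, and variables do not carry over. Pictures are saved under pics/ and viewed, at most 10 in all, crops included, and the job is handed in when it is done.

Besides the shell and the picture viewer there is one more tool, called after "Emit:" by a JSON object that holds its "fn" and its "kwargs". step_arm: Moves the arm, as the interface text tells. Shifts and turns lie within -1 to 1; 1 stands for 750 mm of shift or pi rad of turn. Its arguments: {"type":"object","properties":{"moves":{"type":"string"},"force":{"type":"number"}},"required":["moves"]}

```bash
mkdir -p pics; ls
cat > h.py <<'E'
import numpy as np, cv2
from bench import sense, get_image, job
from scipy.spatial.transform import Rotation as Rn
def grab(n):
    d=get_image(n); d['R']=cv2.Rodrigues(np.array(d['rvec'],float))[0]; d['t']=np.array(d['tvec'],float).ravel(); return d
def plane(d,uv,z):
    uv=np.atleast_2d(uv).astype(float); K=d['K']
    r=np.c_[(uv[:,0]-K[0,2])/K[0,0],(uv[:,1]-K[1,2])/K[1,1],np.ones(len(uv))]@d['R']
    c=-d['R'].T@d['t']; return c+r*((z-c[2])/r[:,2])[:,None]
def proj(d,p):
    q=np.atleast_2d(p)@d['R'].T+d['t']; q=q@d['K'].T; return q[:,:2]/q[:,2:]
def cloud(d):
    v,u=np.mgrid[:400,:640]; K=d['K']; z=d['depth']
    p=np.stack([(u-K[0,2])/K[0,0]*z,(v-K[1,2])/K[1,1]*z,z],-1)
    return (p-d['t'])@d['R']
def tool(s=None):
    s=s or sense(); return np.array(s['eef_pos']),Rn.from_rotvec(s['eef_rot'])
def rel(pos,rot,s=None):
    p,R=tool(s); return np.round(R.inv().apply(np.array(pos)-p)/.75,4),np.round((R.inv()*rot).as_rotvec()/np.pi,4)
E
python3 - <<'E'
from h import *
for n in('scene','top'):
    d=grab(n); cv2.imwrite(f'pics/{n}0.png',d['image']); print(n,-d['R'].T@d['t'],d['K'][0,0],d['R'][2])
    np.savez(f'{n}0.npz',**{k:d[k] for k in d})
s=sense();print(s)
print(tool()[1].as_matrix().round(3))
E
```

```text
pics
scene [-0.0125503  -0.54179999  0.50661865] 426.0349128552238 [ 0.5908786   0.63588056 -0.49650618]
top [0.32367133 0.02082501 1.35588267] 475.73778060419727 [ 0.16802353  0.00193304 -0.98578109]
{'time_s': 0.1, 'joint_pos': array([ 1.15239114e+00,  1.24428146e-01,  1.65152858e+00, -2.38185678e-05,
        1.36752128e+00, -8.26003072e-02]), 'qd': array([-0.00051828, -0.00073   , -0.00301976,  0.00077501, -0.00188565,
       -0.00180538]), 'joint_torque': array([ 2.76821302e-04, -4.24933326e+01, -3.66651535e+01, -1.28176639e-04,
        3.94762843e-03, -8.53715136e-06]), 'eef_pos': array([0.21400192, 0.61317497, 0.23018879]), 'eef_rot': array([-5.24924145e-01, -3.09697537e+00,  2.87773856e-03]), 'force': array([ 0.26924963,  0.15086611, -0.21072963]), 'wrist_torque': array([-0.02899551, -0.00575357,  0.0173123 ]), 'grasp_force': 0.0, 'grip_width': 0.08544444971633236}
[[-0.944  0.33  -0.001]
 [ 0.33   0.944 -0.002]
 [ 0.    -0.002 -1.   ]]
```

View pics/scene0.png

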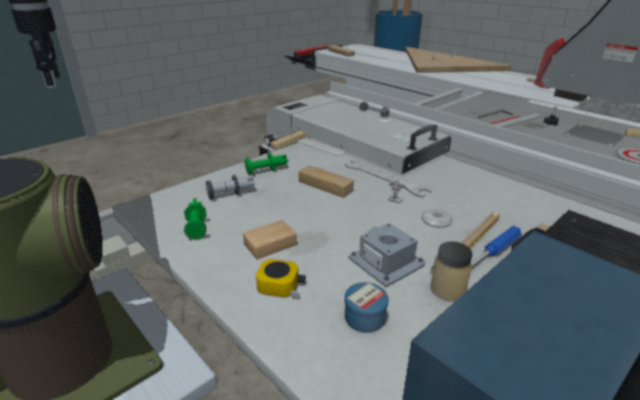

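View pics/top0.png

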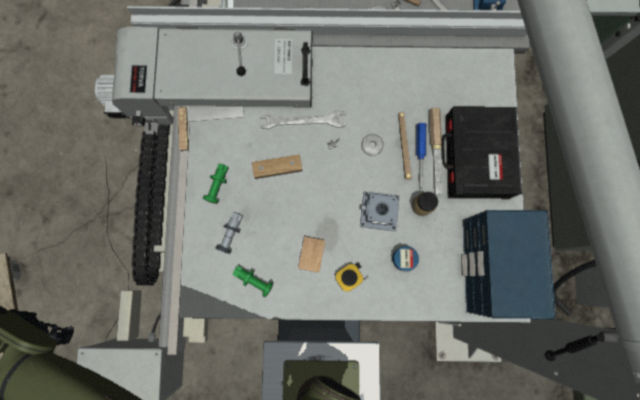

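Candidates for the shaft: grey at top (230,232) / scene (232,186); green ones at top (215,182) and (253,279), which are decoys. I choose the grey one. The stop is the long timber at top (277,166), while the timber at (311,253) is the offcut. One close crop to check, along with the measurements.

Run:
```python
from h import *
T=dict(np.load('top0.npz')); S=dict(np.load('scene0.npz'))
a=cv2.resize(T['image'][195:265,185:285],(400,280),interpolation=3)
b=cv2.resize(S['image'][160:230,170:290],(400,233),interpolation=3)
c=cv2.resize(T['image'][180:240,350:410],(280,280),interpolation=3)
o=np.zeros((520,690,3),np.uint8);o[:280,:400]=a;o[285:518,:400]=b;o[:280,405:685]=c;cv2.imwrite('pics/crop.png',o)
for nm,d in(('top',T),('scene',S)):
    P=cloud(d); ok=d['depth']>0
    print(nm,'table z',np.median(P[ok&(abs(P[...,0]-.6)<.2)&(abs(P[...,1])<.3)][:,2]))
    for lab,uv in dict(shaft=[(230,232),(232,186)],stop=[(277,166),(326,180)],housing=[(380,210),(388,245)],offcut=[(311,253),(270,238)],flange=[(372,145),(436,217)],bolt=[(333,144),(396,190)],gr1=[(215,182),(265,162)],gr2=[(253,279),(195,218)]).items():
        u,v=uv[nm=='scene']; m=np.zeros_like(ok); r=34 if nm=='top' else 42; m[max(0,v-r):v+r,u-r:u+r]=1
        m&=ok&(P[...,2]>.008)&(P[...,2]<.12)
        n,l,st,ce=cv2.connectedComponentsWithStats(m.astype(np.uint8))
        k=l[v-3:v+4,u-3:u+4].max()
        if k==0: print(lab,'none');continue
        Q=P[l==k]; z=np.percentile(Q[:,2],95); 
        rect=cv2.minAreaRect(Q[:,:2].astype(np.float32)*1000)
        Qt=Q[Q[:,2]>z-.008]; rt=cv2.minAreaRect(Qt[:,:2].astype(np.float32)*1000)
        print(lab,len(Q),'z95 %.3f'%z,np.round(np.concatenate([np.ravel(x) for x in rect]),1),'topface',np.round(np.concatenate([np.ravel(x) for x in rt]),1))
```

```text
top table z -0.00015219840368375394
shaft 442 z95 0.045 [444.1 261.5  47.4 112.5  69.1] topface [444.5 261.8  38.5 112.1  75. ]
stop 829 z95 0.036 [636.9 133.8  46.5 139.5  10. ] topface [637.1 133.8  45.9 139.5   9.9]
housing 1135 z95 0.058 [ 513.3 -160.3  106.1  103.4   84.1] topface [ 513.7 -159.2   80.5   74.4   83.7]
offcut 705 z95 0.033 [386.7  30.7  59.7  90.   79.7] topface [386.9  30.7  59.7  89.7  79.7]
flange 263 z95 0.016 [ 708.4 -141.7   61.2   60.9   31.2] topface [ 708.4 -141.7   61.2   60.9   31.2]
bolt 61 z95 0.058 [705.9 -29.3  26.2  20.9  79.2] topface [709.9 -31.8   7.9  17.1  36.8]
gr1 441 z95 0.044 [584.7 304.2  47.4 113.   76.3] topface [585.4 305.3  38.9 111.7  74.7]
gr2 463 z95 0.046 [313.9 193.4 112.8  45.7  61. ] topface [313.  194.2 110.6  33.4  63.6]
scene table z 0.000997266739049302
shaft 617 z95 0.044 [445.5 259.   47.9 114.4  76.6] topface [443.8 255.6  33.3 111.8  68.8]
stop 942 z95 0.034 [639.4 132.7  49.3 141.5  10.1] topface [639.5 132.9  49.3 140.9   9.9]
housing 2782 z95 0.057 [ 514.9 -163.3  104.   103.4   83. ] topface [ 516.  -159.7   82.8   77.3   84.2]
offcut 1277 z95 0.031 [388.1  29.7  62.5  90.4  80.1] topface [388.1  29.7  62.5  90.4  80.1]
flange 368 z95 0.014 [ 708.  -145.3   59.8   62.2   77. ] topface [ 708.  -145.3   59.8   62.2   77. ]
bolt 464 z95 0.050 [777.1  61.  236.9 118.7  78.1] topface [708.1 -30.7  12.7  32.6  35.6]
gr1 503 z95 0.044 [586.9 303.8  46.5 113.4  73.7] topface [585.9 302.2  42.  111.7  81.6]
gr2 727 z95 0.045 [315.5 192.  116.3  45.7  60.6] topface [314.8 190.7 110.8  39.1  56.7]
```

View pics/crop.png

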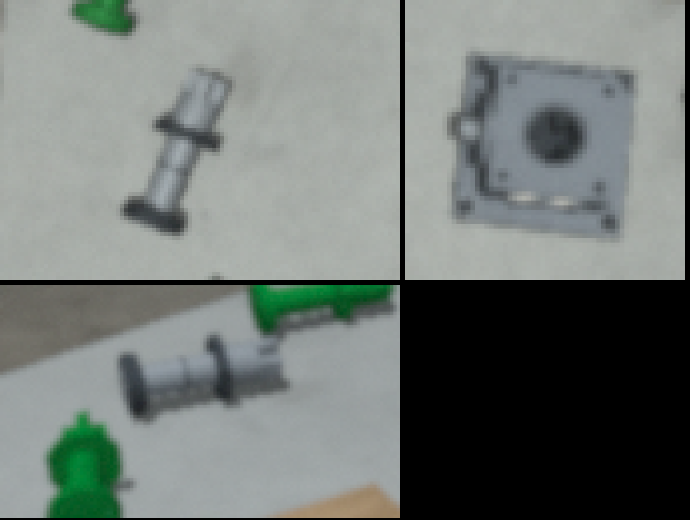

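The crop shows the grey shaft with its head (dark disc) at the robot side and its spline foot away, so it's the right one. Next I refine its axis direction.

```bash
cat >> h.py <<'E'
def axis(d,c,ang,lo=.015,hi=.06):
    """fit mid-line of lying shaft: c centre guess, ang guess (head->foot)"""
    P=cloud(d); ok=d['depth']>0; Q=P[ok&(P[...,2]>lo)&(P[...,2]<hi)]
    Q=Q[np.hypot(Q[:,0]-c[0],Q[:,1]-c[1])<.075]
    for _ in range(4):
        e=np.array([np.cos(ang),np.sin(ang)]); f=np.array([-e[1],e[0]])
        a=(Q[:,:2]-c)@e; b=(Q[:,:2]-c)@f; k=abs(b)<.03
        L=(np.percentile(a[k],1),np.percentile(a[k],99))
        X=[];Y=[]
        for t in np.arange(L[0]+.003,L[1]-.006,.006):
            m=k&(a>=t)&(a<t+.006)
            if m.sum()>5: X.append(t+.003);Y.append((b[m].max()+b[m].min())/2)
        p=np.polyfit(X,Y,1); ang+=np.arctan(p[0]); c=c+f*p[1]+e*(L[0]+L[1])/2
    return c,np.degrees(ang),(L[1]-L[0])
E
python3 - <<'E'
from h import *
for n in('top0','scene0'):
    d=dict(np.load(n+'.npz'))
    for lo in(.015,.025): print(n,axis(d,np.array([.4445,.261]),np.radians(-19),lo))
def m(x,y,z,ang):
    a=np.radians(ang); X=np.array([-np.cos(a),-np.sin(a),0]);Z=np.array([0,0,-1.]);Y=np.cross(Z,X)
    return rel([x,y,z],Rn.from_matrix(np.c_[X,Y,Z]))
print(m(.437,.263,.10,-20))
E
```

```text
top0 (array([0.44370019, 0.26065   ]), np.float64(-19.11940477939587), np.float64(0.11033649140819365))
top0 (array([0.44347966, 0.26066116]), np.float64(-19.468872064924213), np.float64(0.11030793483099638))
scene0 (array([0.44394508, 0.25555416]), np.float64(-18.62476514956212), np.float64(0.1116303516002197))
scene0 (array([0.44408029, 0.25585555]), np.float64(-18.678596970689245), np.float64(0.11160265175103025))
(array([-0.4346, -0.3425,  0.1742]), array([-0.0006, -0.    ,  0.0042]))
```

Emit:
{"fn": "step_arm", "kwargs": {"moves": "85 -0.28 -0.22 0.05 0 0 0.004;85 -0.28 -0.22 0.05 0 0 0.004;85 -0.28 -0.22 0.05 0 0 0.004;85 -0.28 -0.22 0.05 0 0 0.004;85 -0.28 -0.22 0.05 0 0 0.004", "force": 60}}

```text
time_s: 0.6
eef_pos: [0.348, 0.4032, 0.1958]
eef_rot: [-0.544, -3.094, 0.001]
force: [0.5, -0.4, 1.3]
grip_width: 0.0854
grasp_force: 0.0
```

```bash
cat >> h.py <<'E'
def m(x,y,z,ang):
    a=np.radians(ang); X=np.array([-np.cos(a),-np.sin(a),0]);Z=np.array([0,0,-1.]);Y=np.cross(Z,X)
    return rel([x,y,z],Rn.from_matrix(np.c_[X,Y,Z]))
def st():
    s=sense(); p,R=tool(s); x=-R.as_matrix()[:,0]; print('t',round(s['time_s'],2),'p',p.round(4),'ang',np.degrees(np.arctan2(x[1],x[0])).round(2),'z',R.as_matrix()[:,2].round(3),'F',np.round(s['force'],1),'w',round(s['grip_width'],4),'g',round(s['grasp_force'],1),'q',np.round(s['joint_pos'],2))
E
python3 - <<'E'
from h import *
st(); print(m(.4364,.2636,.08,-19),m(.4364,.2636,.003,-19))
E
```

```text
t 0.6 p [0.348  0.4032 0.1958] ang -19.93 z [-0. -0. -1.] F [ 0.5 -0.4  1.3] w 0.0854 g 0.0 q [ 0.76 -0.11  1.95 -0.    1.31 -0.46]
(array([-0.1743, -0.1348,  0.1545]), array([-0.0002, -0.    , -0.0051])) (array([-0.1743, -0.1347,  0.2571]), array([-0.0002, -0.    , -0.0051]))
```

Emit:
{"fn": "step_arm", "kwargs": {"moves": "85 -0.17 -0.13 0.15 0 0 -0.005;85 -0.17 -0.13 0.15 0 0 -0.005;85 -0.17 -0.13 0.15 0 0 -0.005;85 -0.17 -0.13 0.15 0 0 -0.005;85 -0.17 -0.13 0.15 0 0 -0.005"}}

```text
time_s: 1.1
eef_pos: [0.4327, 0.2653, 0.0792]
eef_rot: [-0.527, -3.09, 0.009]
force: [-0.7, 0.0, -0.8]
grip_width: 0.0845
grasp_force: 0.0
```

Run:
```python
from h import *
st(); print(m(.4364,.2636,.08,-19),m(.4364,.2636,.003,-19))
```

```text
t 1.1 p [0.4327 0.2653 0.0792] ang -19.34 z [-0.007 -0.005 -1.   ] F [-0.7  0.  -0.8] w 0.0845 g 0.0 q [ 0.44 -0.04  2.09 -0.    1.1  -0.79]
(array([-0.0054, -0.0005, -0.001 ]), array([-0.0022, -0.0017, -0.0019])) (array([-0.006 ,  0.0002,  0.1016]), array([-0.0022, -0.0017, -0.0019]))
```

Emit:
{"fn": "step_arm", "kwargs": {"moves": "85 -0.006 0 0.06 -0.002 -0.001 -0.001;85 -0.006 0 0.1 -0.002 -0.001 -0.001;85 -0.006 0 0.1 -0.002 -0.001 -0.001;60 -0.006 0 0.1 -0.002 -0.001 -0.001;40 -0.006 0 0.1 -0.002 -0.001 -0.001"}}

```text
time_s: 1.6
eef_pos: [0.4398, 0.2696, 0.0113]
eef_rot: [0.513, 3.092, 0.012]
force: [1.4, 0.2, -0.4]
grip_width: 0.0586
grasp_force: 0.0
```

Emit:
{"fn": "step_arm", "kwargs": {"moves": "15 0 0 0 0 0 0;15 0 0 0 0 0 0;15 0 0 0 0 0 0;15 0 0 0 0 0 0;15 0 0 0 0 0 0"}}

```text
time_s: 2.1
eef_pos: [0.4395, 0.2691, 0.0107]
eef_rot: [0.514, 3.093, 0.011]
force: [-0.7, 0.1, 6.7]
grip_width: 0.0224
grasp_force: 58.6
```

Run:
```python
from h import *
st(); d=grab('top'); print(axis(d,np.array([.4445,.261]),np.radians(-19),.015))
```

```text
t 2.1 p [0.4395 0.2691 0.0107] ang -18.87 z [ 0.007  0.006 -1.   ] F [-0.7  0.1  6.7] w 0.0224 g 58.6 q [ 0.44  0.07  2.11  0.    0.95 -0.8 ]
(array([0.47728812, 0.24384379]), np.float64(8.71043424580461), np.float64(0.05397585878442458))
```

Emit:
{"fn": "step_arm", "kwargs": {"moves": "45 0 0 0 0 0 0;45 0 0 0 0 0 0;45 0 0 0.01 0.004 0 0;45 0 0 0.01 0.004 0 0;30 0 0 0.01 0.004 0 0"}}

```text
time_s: 2.65
eef_pos: [0.4378, 0.2682, 0.0008]
eef_rot: [0.515, 3.098, -0.013]
force: [-3.5, -8.7, 5.2]
grip_width: 0.032
grasp_force: 2.8
```

Emit:
{"fn": "step_arm", "kwargs": {"moves": "15 0 0 0 0 0 0;15 0 0 0 0 0 0;15 0 0 0 0 0 0;15 0 0 0 0 0 0;15 0 0 0 0 0 0"}}

```text
time_s: 3.15
eef_pos: [0.4382, 0.2684, 0.0013]
eef_rot: [0.515, 3.097, -0.011]
force: [-0.7, 0.1, -2.2]
grip_width: 0.0228
grasp_force: 58.7
```

Run:
```python
from h import *
st(); d=grab('scene'); u=proj(d,[.44,.265,.03])[0].astype(int); print(u)
c=d['image'][u[1]-60:u[1]+60,u[0]-80:u[0]+80]; cv2.imwrite('pics/g1.png',cv2.resize(c,(640,480),interpolation=3))
```

```text
t 3.15 p [0.4382 0.2684 0.0013] ang -18.88 z [ 0.    -0.007 -1.   ] F [-0.7  0.1 -2.2] w 0.0228 g 58.7 q [ 0.45  0.09  2.11 -0.01  0.94 -0.79]
[226 183]
```

View pics/g1.png

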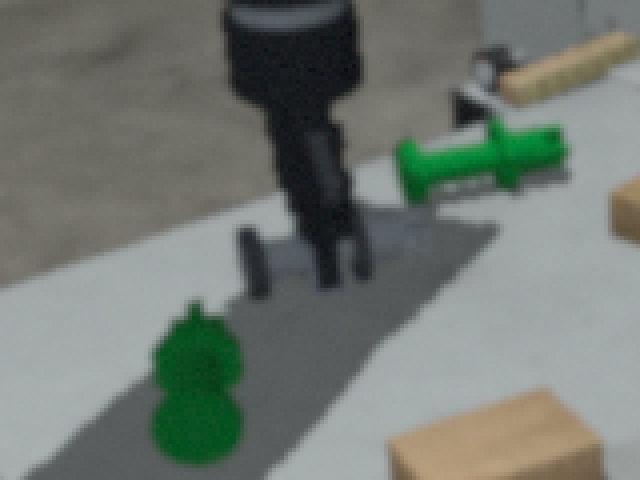

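Emit:
{"fn": "step_arm", "kwargs": {"moves": "15 0 0 -0.04 0 -0.002 0;15 0 0 -0.04 0 -0.002 0;15 0 0 -0.04 0 -0.002 0;15 0 0 -0.04 0 -0.002 0;15 0 0 -0.04 0 -0.002 0", "force": 100}}

```text
time_s: 3.7
eef_pos: [0.4375, 0.2682, 0.0302]
eef_rot: [0.514, 3.093, -0.014]
force: [-1.1, -1.4, -3.5]
grip_width: 0.0216
grasp_force: 98.3
```

Run:
```python
from h import *
st(); print(m(.5409,.1166,.031,10))
```

```text
t 3.7 p [0.4375 0.2682 0.0302] ang -18.88 z [ 0.005 -0.01  -1.   ] F [-1.1 -1.4 -3.5] w 0.0216 g 98.3 q [ 0.45  0.04  2.1  -0.01  0.99 -0.78]
(array([-0.1959, -0.1467,  0.0016]), array([-0.0031,  0.0018, -0.1605]))
```

Emit:
{"fn": "step_arm", "kwargs": {"moves": "15 -0.196 -0.147 0 -0.003 0.002 -0.16;15 -0.196 -0.147 0 -0.003 0.002 -0.16;15 -0.196 -0.147 0 -0.003 0.002 -0.16;15 -0.196 -0.147 0 -0.003 0.002 -0.16;15 -0.196 -0.147 0 -0.003 0.002 -0.16"}}

```text
time_s: 4.2
eef_pos: [0.545, 0.1125, 0.0338]
eef_rot: [-0.264, 3.127, -0.001]
force: [-0.6, 1.0, -2.6]
grip_width: 0.0215
grasp_force: 98.7
```

Emit:
{"fn": "step_arm", "kwargs": {"moves": "15 0 0 0 0 0 0;15 0 0 0 0 0 0;15 0 0 0 0 0 0"}}

```text
time_s: 4.5
eef_pos: [0.5406, 0.1178, 0.0329]
eef_rot: [0.274, -3.13, -0.001]
force: [-0.0, 0.3, -2.8]
grip_width: 0.0212
grasp_force: 98.7
```

Run:
```python
from h import *
st(); print(m(.5409,.1166,.004,10)); f=np.array([.6148,.1296]);n=np.array([.985,.174])
d=grab('top'); P=cloud(d);ok=d['depth']>0
Q=P[ok&(P[...,2]>.025)&(P[...,2]<.1)]; a=(f-Q[:,:2])@n; b=(Q[:,:2]-f)@np.array([-.174,.985])
k=(abs(b)<.03)&(a>-.03)&(a<.14)
for t in np.arange(-.02,.14,.004):
    mm=k&(a>=t)&(a<t+.004)
    if mm.sum()>2: print('%.0f: zmax %.0f b %.0f..%.0f'%(t*1e3,Q[mm,2].max()*1e3,b[mm].min()*1e3,b[mm].max()*1e3))
```

```text
t 4.5 p [0.5406 0.1178 0.0329] ang 10.0 z [-0.     0.001 -1.   ] F [-0.   0.3 -2.8] w 0.0212 g 98.7 q [ 0.12  0.12  2.01  0.    1.01 -1.63]
(array([-0.    , -0.0017,  0.0386]), array([ 0.0002,  0.    , -0.    ]))
```

Emit:
{"fn": "step_arm", "kwargs": {"moves": "15 0 0 0.02 0 0 0;15 0 0 0.041 0 0 0;15 -0.004 0 0.041 0 0 0;15 -0.008 0 0.041 0 0 0;15 -0.008 0 0.041 0 0 0"}}

```text
time_s: 5.05
eef_pos: [0.5475, 0.118, 0.0019]
eef_rot: [-0.272, 3.129, 0.001]
force: [0.2, 0.4, -2.5]
grip_width: 0.0215
grasp_force: 99.7
```

Emit:
{"fn": "step_arm", "kwargs": {"moves": "15 -0.002 0 0 0 0 0;15 -0.003 0 0 0 0 0;15 -0.004 0 0 0 0 0"}}

```text
time_s: 5.35
eef_pos: [0.5507, 0.1184, 0.0027]
eef_rot: [-0.271, 3.129, 0.001]
force: [-0.4, -0.4, -4.0]
grip_width: 0.0217
grasp_force: 99.7
```

Emit:
{"fn": "step_arm", "kwargs": {"moves": "15 -0.001 0 0 0 0 0;15 -0.002 0 0 0 0 0"}}

```text
time_s: 5.55
eef_pos: [0.5516, 0.1185, 0.0027]
eef_rot: [0.272, -3.13, -0.001]
force: [-2.5, -0.6, -1.5]
grip_width: 0.0216
grasp_force: 99.7
```

Emit:
{"fn": "step_arm", "kwargs": {"moves": "15 -0.001 0 0 0 0 0;15 -0.002 0 0 0 0 0"}}

```text
time_s: 5.75
eef_pos: [0.5515, 0.1186, 0.0022]
eef_rot: [0.271, -3.126, -0.0]
force: [-9.0, -1.3, 2.0]
grip_width: 0.0214
grasp_force: 100.0
```

Emit:
{"fn": "step_arm", "kwargs": {"moves": "15 0.001 0 0.002 0 0 0;15 0.002 0 0.002 0 0 0;50 0.002 0 0.002 0 0 0;85 0.002 0 0.002 0 0 0;85 0.002 0 0.002 0 0 0"}}

```text
time_s: 6.25
eef_pos: [0.5533, 0.1188, 0.0022]
eef_rot: [-0.271, 3.126, 0.001]
force: [-0.6, -0.4, 0.1]
grip_width: 0.0642
grasp_force: 0.0
```

Emit:
{"fn": "step_arm", "kwargs": {"moves": "85 0 0 0 0 0 0;85 0 0 0 0 0 0;85 0 0 -0.11 0 0 0;85 0.11 0 -0.11 0 0 0;85 0.11 0 -0.11 0 0 0"}}

```text
time_s: 6.75
eef_pos: [0.4711, 0.1044, 0.0859]
eef_rot: [-0.271, 3.126, 0.001]
force: [0.3, -0.7, 0.5]
grip_width: 0.0848
grasp_force: 0.0
```

Run:
```python
from h import *
st(); print(m(.5101,.1113,.0,10))
d=grab('scene'); u=proj(d,[.56,.12,.02])[0].astype(int); print(u)
c=d['image'][u[1]-60:u[1]+60,u[0]-80:u[0]+80]; cv2.imwrite('pics/g2.png',cv2.resize(c,(640,480),interpolation=3))
print(axis(d,np.array([.56,.12]),np.radians(10),.034))
P=cloud(d);k=(d['depth']>0)&(P[...,2]>.015)&(P[...,2]<.06);Q=P[k]; f=np.array([.6148,.1296]);n=np.array([.985,.174]);l=np.array([-.174,.985])
a=(f-Q[:,:2])@n;b=(Q[:,:2]-f)@l
for t in np.arange(-.004,.13,.008):
    q=(a>=t)&(a<t+.008)&(abs(b)<.04)
    if q.sum()>2: print(int(t*1e3),'z %.0f b %.0f..%.0f'%(Q[q,2].max()*1e3,b[q].min()*1e3,b[q].max()*1e3))
```

```text
t 6.75 p [0.4711 0.1044 0.0859] ang 9.93 z [ 0.004  0.001 -1.   ] F [ 0.3 -0.7  0.5] w 0.0848 g 0.0 q [ 0.11 -0.11  2.15  0.    1.1  -1.64]
(array([-5.230e-02,  1.000e-04,  1.147e-01]), array([ 0.0001,  0.0013, -0.0004]))
[304 191]
(array([0.56026411, 0.117111  ]), np.float64(9.662733112660971), np.float64(0.11007449339269669))
-4 z 41 b -38..40
4 z 41 b -18..7
12 z 40 b -16..8
20 z 40 b -16..1
28 z 39 b -22..-7
36 z 50 b -24..23
44 z 49 b -24..21
52 z 37 b -12..6
60 z 37 b -12..12
68 z 36 b -13..6
76 z 36 b -13..7
83 z 35 b -13..1
92 z 44 b -20..4
100 z 46 b -23..21
108 z 47 b -21..20
```

View pics/g2.png

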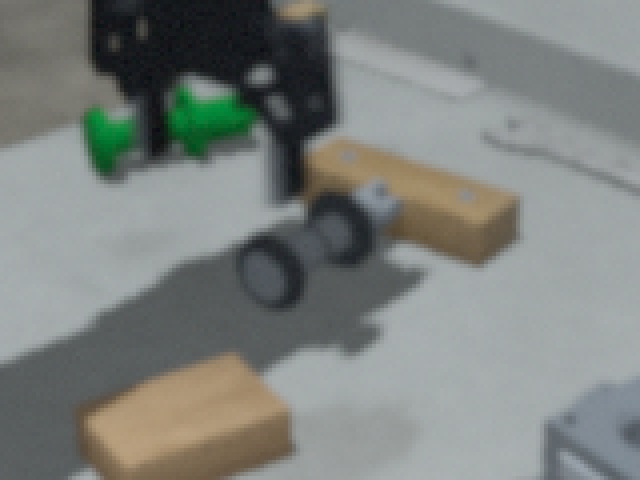

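Emit:
{"fn": "step_arm", "kwargs": {"moves": "85 -0.052 0 0 0 0.001 0;85 -0.052 0 0.06 0 0.001 0;85 -0.052 0 0.11 0 0.001 0;75 -0.052 0 0.111 0 0.001 0;60 -0.052 0 0.111 0 0.001 0", "force": 25}}

```text
time_s: 7.3
eef_pos: [0.5088, 0.1111, 0.0002]
eef_rot: [0.271, -3.126, -0.001]
force: [0.5, 0.0, -0.0]
grip_width: 0.0622
grasp_force: 0.0
```

Emit:
{"fn": "step_arm", "kwargs": {"moves": "35 0 0 0 0 0 0;35 0 0 0 0 0 0;35 0 0 0 0 0 0;35 0 0 0 0 0 0"}}

```text
time_s: 7.7
eef_pos: [0.5111, 0.1114, 0.0029]
eef_rot: [-0.271, 3.128, 0.001]
force: [-1.1, -0.3, 7.2]
grip_width: 0.045
grasp_force: 25.7
```

Run:
```python
from h import *
st()
p,R=tool(); z0=.0235
r=(.6148-p[0])*.985+(.1296-p[1])*.174; print('a',r)
# arc: deltas along tool x (away from stop +) and z, 14 steps
for th in np.radians([0,8,15,25,35,45,55,65,75,82,87,90]):
    h=max(14.5*np.cos(th)+106*np.sin(th),0); dist=14.5*np.sin(th)+106*np.cos(th)
    print(round(np.degrees(th)),round(dist,1),round(h,1),'shift',round((dist+1-r*1e3)/750,4),round(-(h-23)/750,4))
```

```text
t 7.7 p [0.5111 0.1114 0.0029] ang 9.92 z [ 0.002  0.001 -1.   ] F [-1.1 -0.3  7.2] w 0.045 g 25.7 q [ 0.11  0.11  2.09  0.    0.94 -1.63]
a 0.10526795803006456
0 106.0 14.5 shift 0.0023 0.0113
8 107.0 29.1 shift 0.0036 -0.0081
15 106.1 41.4 shift 0.0025 -0.0246
25 102.2 57.9 shift -0.0028 -0.0466
35 95.1 72.7 shift -0.0122 -0.0662
45 85.2 85.2 shift -0.0254 -0.0829
55 72.7 95.1 shift -0.0421 -0.0962
65 57.9 102.2 shift -0.0618 -0.1056
75 41.4 106.1 shift -0.0838 -0.1109
82 29.1 107.0 shift -0.1002 -0.112
87 20.0 106.6 shift -0.1123 -0.1115
90 14.5 106.0 shift -0.1197 -0.1107
```

Emit:
{"fn": "step_arm", "kwargs": {"moves": "35 0.002 0 -0.008 0 0 0;35 0.002 0 -0.025 0 0 0;35 -0.003 0 -0.047 0 0 0;35 -0.003 0 -0.047 0 0 0"}}

```text
time_s: 8.1
eef_pos: [0.5135, 0.1118, 0.0385]
eef_rot: [-0.272, 3.127, 0.001]
force: [-0.1, -0.4, -2.6]
grip_width: 0.0447
grasp_force: 25.9
```

Run:
```python
from h import *
st()
d=grab('scene'); u=proj(d,[.56,.12,.04])[0].astype(int); print(u)
c=d['image'][u[1]-60:u[1]+60,u[0]-80:u[0]+80]; cv2.imwrite('pics/g3.png',cv2.resize(c,(640,480),interpolation=3))
```

```text
t 8.1 p [0.5135 0.1118 0.0385] ang 9.93 z [ 0.003  0.001 -1.   ] F [-0.1 -0.4 -2.6] w 0.0447 g 25.9 q [ 0.11  0.05  2.08  0.    1.01 -1.63]
[304 184]
```

View pics/g3.png

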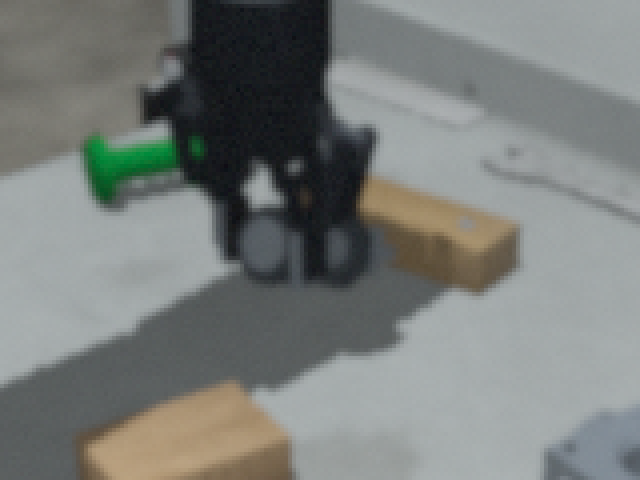

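Emit:
{"fn": "step_arm", "kwargs": {"moves": "35 -0.009 0 -0.019 0 0 0;35 -0.022 0 -0.036 0 0 0;35 -0.039 0 -0.049 0 0 0;35 -0.059 0 -0.0586 0 0 0;35 -0.075 0 -0.0635 0 0 0"}}

```text
time_s: 8.65
eef_pos: [0.569, 0.1215, 0.0855]
eef_rot: [-0.272, 3.13, 0.001]
force: [-2.3, -0.6, 2.1]
grip_width: 0.0446
grasp_force: 26.1
```

Emit:
{"fn": "step_arm", "kwargs": {"moves": "35 -0.01 0 -0.002 0 0 0;35 -0.02 0 -0.002 0 0 0;35 -0.03 0 -0.002 0 0 0;35 -0.036 0 -0.002 0 0 0;35 -0.036 0 -0.002 0 0 0"}}

```text
time_s: 9.15
eef_pos: [0.596, 0.1262, 0.0867]
eef_rot: [-0.271, 3.128, 0.001]
force: [-0.3, -0.0, 6.0]
grip_width: 0.0444
grasp_force: 26.8
```

```bash
cat >> h.py <<'E'
def shaftview(name,c=(.6,.125,.06)):
    d=grab('scene'); u=proj(d,list(c))[0].astype(int)
    k=d['image'][max(0,u[1]-60):u[1]+60,u[0]-80:u[0]+80]; cv2.imwrite(name,cv2.resize(k,(640,480),interpolation=3)); return d
E
python3 - <<'E'
from h import *
st();p,R=tool();print('a',(.6148-p[0])*.985+(.1296-p[1])*.174)
shaftview('pics/g4.png')
E
```

```text
t 9.15 p [0.596  0.1262 0.0867] ang 9.92 z [ 0.002  0.001 -1.   ] F [-0.3 -0.   6. ] w 0.0444 g 26.8 q [ 0.12  0.16  1.86  0.    1.11 -1.62]
a 0.01912269150537089
```

View pics/g4.png

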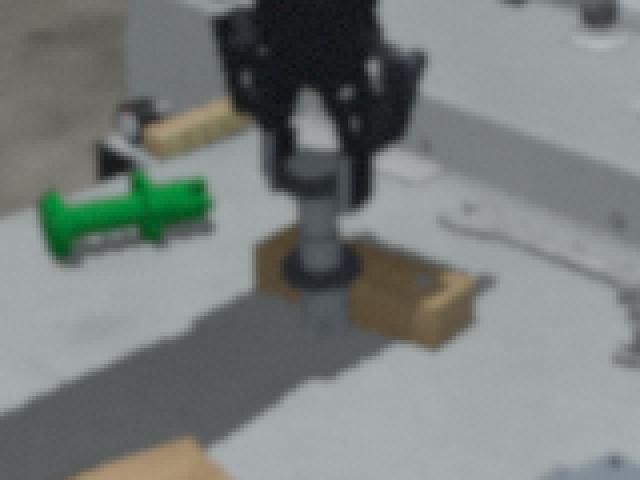

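Emit:
{"fn": "step_arm", "kwargs": {"moves": "35 -0.002 0 0 0 0 0;35 -0.004 0 0 0 0 0;35 -0.004 0 0 0 0 0;50 -0.004 0 0 0 0 0;60 -0.004 0 0 0 0 0"}}

```text
time_s: 9.7
eef_pos: [0.5968, 0.1264, 0.0846]
eef_rot: [0.272, -3.128, -0.001]
force: [-0.1, -0.3, 0.9]
grip_width: 0.0596
grasp_force: 0.0
```

Emit:
{"fn": "step_arm", "kwargs": {"moves": "80 0 0 0 0 0 0;80 0 0 0 0 0 0;80 0 0 -0.03 0 0 0;80 0 0 -0.08 0 0 0;80 0 0 -0.08 0 0 0"}}

```text
time_s: 10.2
eef_pos: [0.6003, 0.1269, 0.1509]
eef_rot: [-0.271, 3.121, 0.001]
force: [1.5, 0.4, 1.9]
grip_width: 0.0802
grasp_force: 0.0
```

Run:
```python
from h import *
st();p,R=tool();print('a',(.6148-p[0])*.985+(.1296-p[1])*.174)
d=shaftview('pics/g5.png')
f=np.array([.6148,.1296]);n=np.array([.985,.174]);l=np.array([-.174,.985])
for d in (d,grab('top')):
  P=cloud(d);ok=d['depth']>0
  for lo,hi in((.101,.12),(.06,.095),(.041,.05)):
    Q=P[ok&(P[...,2]>lo)&(P[...,2]<hi)];a=(f-Q[:,:2])@n;b=(Q[:,:2]-f)@l
    k=(abs(b)<.035)&(a>-.02)&(a<.05)
    if k.sum()>3: print(lo,k.sum(),'a',(a[k].min()*1e3).round(),(a[k].max()*1e3).round(),'b',(b[k].min()*1e3).round(),(b[k].max()*1e3).round(),'z',Q[k,2].max().round(4))
```

```text
t 10.2 p [0.6003 0.1269 0.1509] ang 9.93 z [ 0.008  0.001 -1.   ] F [1.5 0.4 1.9] w 0.0802 g 0.0 q [ 0.12  0.1   1.81  0.    1.22 -1.62]
a 0.01476663673771454
0.101 190 a -9.0 35.0 b -25.0 20.0 z 0.1157
0.06 138 a 5.0 26.0 b -15.0 8.0 z 0.0948
0.041 135 a -12.0 36.0 b -25.0 23.0 z 0.05
0.101 22 a 9.0 18.0 b -22.0 -2.0 z 0.1169
```

View pics/g5.png

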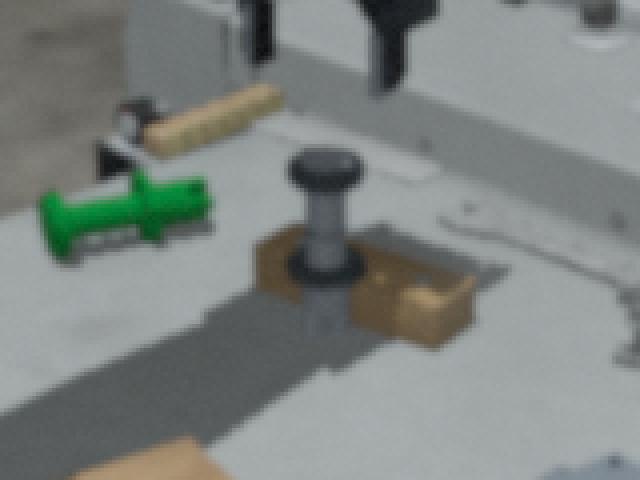

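Emit:
{"fn": "step_arm", "kwargs": {"moves": "80 0 0 0 0 0 0;80 0 0 0 0 0 0;80 0 0 0 0 0 0", "force": 120}}

```text
time_s: 10.6
eef_pos: [0.596, 0.1263, 0.1434]
eef_rot: [0.271, -3.126, -0.0]
force: [-0.0, -0.0, -0.1]
grip_width: 0.0802
grasp_force: 0.0
```

Run:
```python
from h import *
st(); print(m(.6006,.1265,.085,10))
```

```text
t 10.6 p [0.596  0.1263 0.1434] ang 9.92 z [-0.004 -0.    -1.   ] F [-0.  -0.  -0.1] w 0.0802 g 0.0 q [ 0.12  0.11  1.82  0.    1.22 -1.62]
(array([-0.0064, -0.0009,  0.0778]), array([ 0.0002, -0.0013, -0.0004]))
```

Emit:
{"fn": "step_arm", "kwargs": {"moves": "80 -0.004 0 0.03 0 -0.001 0;80 -0.004 0 0.077 0 -0.001 0;80 -0.004 0 0.077 0 -0.001 0;65 -0.004 0 0.077 0 -0.001 0;50 -0.004 0 0.077 0 -0.001 0"}}

```text
time_s: 11.1
eef_pos: [0.6007, 0.1271, 0.0887]
eef_rot: [-0.271, 3.126, 0.001]
force: [0.3, 0.4, 0.7]
grip_width: 0.0531
grasp_force: 0.0
```

Emit:
{"fn": "step_arm", "kwargs": {"moves": "35 0 0 0 0 0 0;35 0 0 0 0 0 0;35 0 0 0 0 0 0;35 0 0 0 0 0 0"}}

```text
time_s: 11.5
eef_pos: [0.6015, 0.1272, 0.09]
eef_rot: [-0.271, 3.124, 0.001]
force: [-0.6, 0.2, 7.1]
grip_width: 0.0414
grasp_force: 120.4
```

Run:
```python
from h import *
st()
for n in('top0','scene0'):
    d=dict(np.load(n+'.npz'));g=cv2.cvtColor(d['image'],cv2.COLOR_BGR2GRAY)
    u=proj(d,[.5145,-.159,.056])[0];r=12 if n=='top0' else 16
    v,x=np.mgrid[:400,:640]; k=(np.hypot(x-u[0],v-u[1])<r)&(g<95)
    l,lab,s,c=cv2.connectedComponentsWithStats(k.astype(np.uint8)); i=1+s[1:,4].argmax()
    x0,y0,w,h=s[i,:4]; ctr=(x0+(w-1)/2,y0+(h-1)/2)
    print(n,u,s[i],c[i],'bbox->',plane(d,ctr,.056),'cent->',plane(d,c[i],.056))
    P=cloud(d); Q=P[(d['depth']>0)&(abs(P[...,2]-.057)<.004)&(abs(P[...,0]-.5145)<.06)&(abs(P[...,1]+.16)<.06)]
    print(cv2.minAreaRect(Q[:,:2].astype(np.float32)*1000), Q[:,2].mean())
```

```text
t 11.5 p [0.6015 0.1272 0.09  ] ang 9.92 z [ 0.006  0.001 -1.   ] F [-0.6  0.2  7.1] w 0.0414 g 120.4 q [ 0.12  0.17  1.85  0.    1.12 -1.62]
top0 [380.54566413 208.02242454] [376 203  12  12 113] [381.69026549 208.53982301] bbox-> [[ 0.51320103 -0.16161901  0.056     ]] cent-> [[ 0.51309652 -0.1621428   0.056     ]]
((513.7841186523438, -159.0576171875), (80.20722198486328, 74.22698211669922), 83.6971435546875) 0.055913049926403786
scene0 [386.24876231 237.17170563] [380 237  17   6  81] [388.19753086 239.4691358 ] bbox-> [[ 0.51111885 -0.1658075   0.056     ]] cent-> [[ 0.51145679 -0.16599011  0.056     ]]
((515.9874877929688, -160.04681396484375), (81.09832000732422, 77.29188537597656), 84.31639099121094) 0.05610286005787063
```

Emit:
{"fn": "step_arm", "kwargs": {"moves": "60 0 0 0 0 0 0;60 0 0 0 0 0 0;60 0 0 0.009 0 0.001 0;60 0 0 0.009 0 0.001 0;50 0 0 0.009 0 0.001 0"}}

```text
time_s: 12.0
eef_pos: [0.5991, 0.1269, 0.0794]
eef_rot: [0.271, -3.127, -0.0]
force: [0.8, -1.0, 0.6]
grip_width: 0.0499
grasp_force: 0.0
```

Emit:
{"fn": "step_arm", "kwargs": {"moves": "35 0 0 0 0 0 0;35 0 0 0 0 0 0;35 0 0 0 0 0 0;35 0 0 0 0 0 0"}}

```text
time_s: 12.4
eef_pos: [0.5997, 0.1269, 0.0805]
eef_rot: [0.272, -3.128, -0.001]
force: [-1.1, -0.8, 2.1]
grip_width: 0.0423
grasp_force: 121.0
```

Emit:
{"fn": "step_arm", "kwargs": {"moves": "35 0 0 -0.03 0 0 0;35 0 0 -0.07 0 0 0;35 0 0 -0.1 0 0 0;35 0 0 -0.1 0 0 0;35 0 0 -0.1 0 0 0"}}

```text
time_s: 12.9
eef_pos: [0.5993, 0.1269, 0.1543]
eef_rot: [0.271, -3.127, -0.001]
force: [0.1, 0.5, -3.8]
grip_width: 0.042
grasp_force: 121.6
```

Run:
```python
from h import *
st(); print(m(.5135,-.1615,.165,10),m(.5135,-.1615,.165,10-45))
d=shaftview('pics/g6.png',(.6,.125,.12))
```

```text
t 12.9 p [0.5993 0.1269 0.1543] ang 9.92 z [-0.003  0.    -1.   ] F [ 0.1  0.5 -3.8] w 0.042 g 121.6 q [ 0.12  0.1   1.81  0.    1.24 -1.62]
(array([ 0.179 , -0.3591, -0.014 ]), array([ 0.0002, -0.0008, -0.0004])) (array([ 0.179 , -0.3591, -0.014 ]), array([-1.000e-04, -8.000e-04,  2.496e-01]))
```

View pics/g6.png

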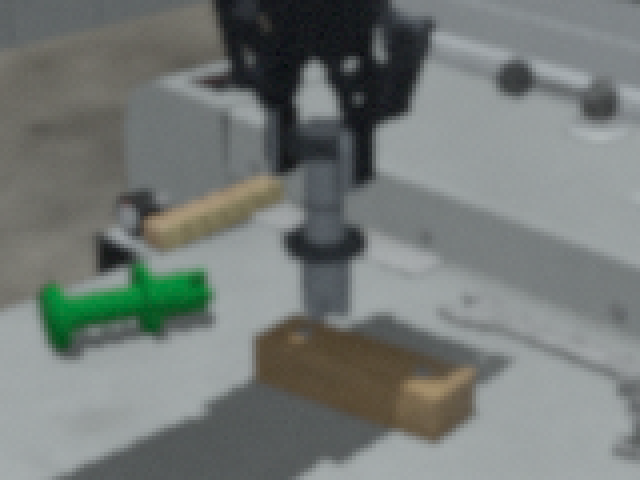

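Emit:
{"fn": "step_arm", "kwargs": {"moves": "35 0.179 -0.359 -0.02 0 -0.001 0;35 0.179 -0.359 -0.02 0 -0.001 0;35 0.179 -0.359 -0.02 0 -0.001 0;35 0.179 -0.359 -0.02 0 -0.001 0;35 0.179 -0.359 -0.02 0 -0.001 0"}}

```text
time_s: 13.45
eef_pos: [0.5263, -0.1135, 0.1651]
eef_rot: [0.272, -3.127, -0.004]
force: [0.6, -1.0, -3.1]
grip_width: 0.0419
grasp_force: 122.3
```

Emit:
{"fn": "step_arm", "kwargs": {"moves": "35 0 0 0 0 0 0;35 0 0 0 0 0 0;35 0 0 0 0 0 0"}}

```text
time_s: 13.75
eef_pos: [0.5279, -0.1115, 0.1661]
eef_rot: [0.272, -3.129, -0.003]
force: [-0.7, 0.9, -2.7]
grip_width: 0.0422
grasp_force: 122.7
```

Run:
```python
from h import *
st(); print(m(.5135,-.1615,.165,10))
```

```text
t 13.75 p [ 0.5279 -0.1115  0.1661] ang 9.95 z [-0.001  0.002 -1.   ] F [-0.7  0.9 -2.7] w 0.0422 g 122.7 q [-0.31 -0.07  1.96  0.    1.25 -2.05]
(array([ 0.0304, -0.0624,  0.0014]), array([ 0.0007, -0.0003, -0.0003]))
```

Emit:
{"fn": "step_arm", "kwargs": {"moves": "35 0.03 -0.0624 0 0.001 0 0;35 0.03 -0.0624 0 0.001 0 0;35 0.03 -0.0624 0.026 0.001 0 0;35 0.03 -0.0624 0.026 0.001 0 0;35 0.03 -0.0624 0.026 0.001 0 0"}}

```text
time_s: 14.25
eef_pos: [0.5142, -0.1609, 0.1473]
eef_rot: [0.274, -3.129, 0.002]
force: [0.7, -0.2, -2.5]
grip_width: 0.042
grasp_force: 123.5
```

Run:
```python
from h import *
st(); print(m(.5135,-.1615,.14,10))
d=grab('scene');g=d['image']; u=proj(d,[.5135,-.1615,.09])[0].astype(int)
k=g[u[1]-60:u[1]+60,u[0]-80:u[0]+80]; cv2.imwrite('pics/g7.png',cv2.resize(k,(640,480),interpolation=3)); 
# journal/collar mid columns by depth between z .07-.15
P=cloud(d);ok=d['depth']>0
for lo,hi in((.064,.074),(.074,.09),(.094,.1),(.105,.125)):
    Q=P[ok&(P[...,2]>lo)&(P[...,2]<hi)&(abs(P[...,0]-.5135)<.04)&(abs(P[...,1]+.16)<.04)]
    if len(Q)>5: print(lo,len(Q),Q[:,:2].min(0).round(4),Q[:,:2].max(0).round(4))
    m_=ok&(P[...,2]>lo)&(P[...,2]<hi)&(abs(P[...,0]-.5135)<.04)&(abs(P[...,1]+.16)<.04)
    v,x=np.nonzero(m_)
    print('cols',x.min(),x.max(),'mouth col at mid',proj(d,[.5135,-.1615,(lo+hi)/2])[0].round(1))
```

```text
t 14.25 p [ 0.5142 -0.1609  0.1473] ang 10.02 z [-0.    -0.001 -1.   ] F [ 0.7 -0.2 -2.5] w 0.042 g 123.5 q [-0.4  -0.05  1.98 -0.    1.22 -2.15]
(array([ 0.0011, -0.0006,  0.0097]), array([-0.0004, -0.0001,  0.0001]))
0.064 51 [ 0.5021 -0.1766] [ 0.5246 -0.149 ]
cols 381 397 mouth col at mid [387.6 232.1]
0.074 105 [ 0.5021 -0.1767] [ 0.5282 -0.1491]
cols 382 398 mouth col at mid [388.2 226.1]
0.094 47 [ 0.5022 -0.1764] [ 0.5234 -0.1497]
cols 382 398 mouth col at mid [388.9 219. ]
0.105 340 [ 0.4934 -0.1851] [ 0.5429 -0.1361]
cols 377 405 mouth col at mid [389.7 210.4]
```

View pics/g7.png

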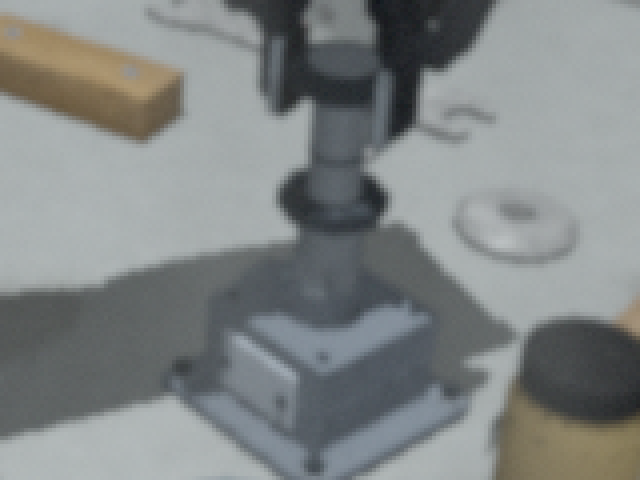

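Emit:
{"fn": "step_arm", "kwargs": {"moves": "35 0 -0.001 0.01 0 0 0;35 0 -0.001 0.015 0 0 0;35 0 -0.001 0.02 0 0 0"}}

```text
time_s: 14.6
eef_pos: [0.5159, -0.1631, 0.1357]
eef_rot: [-0.271, 3.126, -0.004]
force: [-4.0, 3.3, 19.1]
grip_width: 0.0419
grasp_force: 125.4
```

Emit:
{"fn": "step_arm", "kwargs": {"moves": "35 0 0 0.005 0 0 0;35 0 0 0.01 0 0 0;35 0 0 0.015 0 0 0"}}

```text
time_s: 14.9
eef_pos: [0.5216, -0.1634, 0.135]
eef_rot: [-0.269, 3.113, -0.006]
force: [-9.3, 12.7, 53.3]
grip_width: 0.0422
grasp_force: 128.5
```

Emit:
{"fn": "step_arm", "kwargs": {"moves": "35 0 0 0.003 0 0 0;35 0 0 0.006 0 0 0;35 0 0 0.006 0 0 0"}}

```text
time_s: 15.2
eef_pos: [0.5241, -0.1635, 0.1343]
eef_rot: [-0.269, 3.107, -0.008]
force: [-4.8, 11.4, 10.5]
grip_width: 0.0419
grasp_force: 123.8
```

Emit:
{"fn": "step_arm", "kwargs": {"moves": "35 0 0 -0.03 0 0 0;35 0 0 -0.05 0 0 0;35 0 0 -0.05 0 0 0;35 0 0 -0.05 0 0 0"}}

```text
time_s: 15.6
eef_pos: [0.5142, -0.163, 0.1541]
eef_rot: [-0.271, 3.129, -0.003]
force: [-0.2, 0.0, -4.3]
grip_width: 0.0417
grasp_force: 125.6
```

Run:
```python
from h import *
st(); print(m(.5135,-.1615,.15,10))
for n in('scene','top'):
  d=grab(n);P=cloud(d);ok=d['depth']>0;cv2.imwrite('pics/%s8.png'%n,d['image'])
  for lo,hi in((.064,.074),(.074,.09),(.105,.125)):
    k=ok&(P[...,2]>lo)&(P[...,2]<hi)&(abs(P[...,0]-.5135)<.045)&(abs(P[...,1]+.16)<.04)
    if k.sum()<6: continue
    v,x=np.nonzero(k);Q=P[k]
    print(n,lo,len(Q),'cols',x.min(),x.max(),Q[:,:2].min(0).round(4),Q[:,:2].max(0).round(4),'TCPproj',proj(d,np.r_[tool()[0][:2],(lo+hi)/2])[0].round(1))
d=dict(np.load('scene0.npz'));o=grab('scene')['image'];u=proj(d,[.5135,-.1615,.08])[0].astype(int)
a=d['image'][u[1]-50:u[1]+50,u[0]-50:u[0]+50];b=o[u[1]-50:u[1]+50,u[0]-50:u[0]+50]
cv2.imwrite('pics/g8.png',cv2.resize(np.hstack([a,b]),(800,400),interpolation=3))
```

```text
t 15.6 p [ 0.5142 -0.163   0.1541] ang 9.91 z [ 0.001 -0.002 -1.   ] F [-0.2  0.  -4.3] w 0.0417 g 125.6 q [-0.41 -0.06  1.97 -0.    1.23 -2.15]
(array([0.0005, 0.0022, 0.0055]), array([-0.0007,  0.0002, -0.0005]))
scene 0.074 111 cols 382 399 [ 0.5024 -0.1786] [ 0.5255 -0.1499] TCPproj [388.8 226.3]
scene 0.105 321 cols 378 406 [ 0.4925 -0.1872] [ 0.543  -0.1391] TCPproj [390.4 210.6]
top 0.105 29 cols 378 391 [ 0.4947 -0.1772] [ 0.505  -0.1433] TCPproj [385.  205.2]
```

View pics/g8.png

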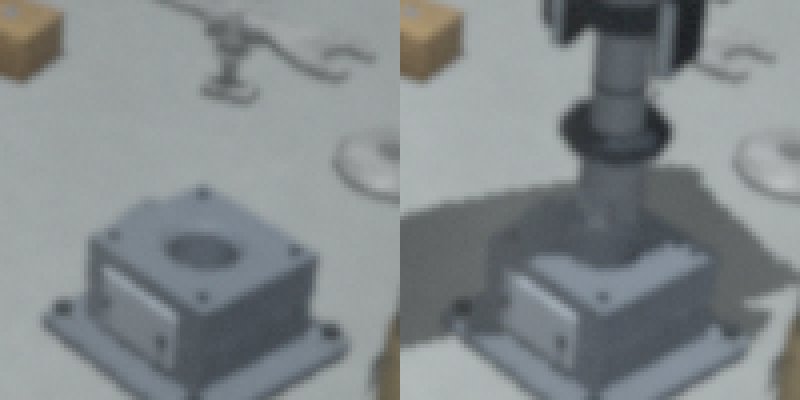

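Emit:
{"fn": "step_arm", "kwargs": {"moves": "35 0.002 0.003 0 0 0 0;35 0.002 0.003 0.01 0 0 0;35 0.002 0.003 0.018 0 0 0;35 0.002 0.003 0.022 0 0 0;35 0.002 0.003 0.026 0 0 0"}}

```text
time_s: 16.25
eef_pos: [0.5125, -0.1611, 0.1348]
eef_rot: [-0.272, 3.129, -0.003]
force: [1.1, -0.6, -3.5]
grip_width: 0.0423
grasp_force: 125.6
```

Emit:
{"fn": "step_arm", "kwargs": {"moves": "35 0 0 0.002 0 0 0;35 0 0 0.004 0 0 0;35 0 0 0.006 0 0 0"}}

```text
time_s: 16.55
eef_pos: [0.513, -0.1613, 0.1311]
eef_rot: [-0.272, 3.128, -0.004]
force: [0.4, 0.1, -3.0]
grip_width: 0.0419
grasp_force: 125.6
```

Emit:
{"fn": "step_arm", "kwargs": {"moves": "35 0 0 0.004 0 0 0;35 0 0 0.008 0 0 0;35 0 0 0.008 0 0 0"}}

```text
time_s: 16.85
eef_pos: [0.5126, -0.1612, 0.1245]
eef_rot: [-0.272, 3.129, -0.004]
force: [1.0, -0.2, -3.6]
grip_width: 0.0418
grasp_force: 125.6
```

Emit:
{"fn": "step_arm", "kwargs": {"moves": "35 0 0 0.004 0 0 0;35 0 0 0.008 0 0 0;35 0 0 0.008 0 0 0"}}

```text
time_s: 17.15
eef_pos: [0.5126, -0.1613, 0.1185]
eef_rot: [-0.272, 3.129, -0.004]
force: [0.1, -0.9, -3.4]
grip_width: 0.042
grasp_force: 125.6
```

Emit:
{"fn": "step_arm", "kwargs": {"moves": "35 0 0 0.003 0 0 0;35 0 0 0.006 0 0 0;35 0 0 0.006 0 0 0"}}

```text
time_s: 17.45
eef_pos: [0.5127, -0.1613, 0.1142]
eef_rot: [-0.272, 3.128, -0.004]
force: [-1.0, -1.1, -3.2]
grip_width: 0.042
grasp_force: 125.5
```

Emit:
{"fn": "step_arm", "kwargs": {"moves": "35 0 0 0.003 0 0 0;35 0 0 0.005 0 0 0;35 0 0 0.005 0 0 0"}}

```text
time_s: 17.75
eef_pos: [0.5133, -0.1615, 0.1113]
eef_rot: [-0.272, 3.127, -0.005]
force: [-0.1, -1.1, 0.2]
grip_width: 0.0419
grasp_force: 125.7
```

Emit:
{"fn": "step_arm", "kwargs": {"moves": "35 0 0 0.003 0 0 0;35 0 0 0.005 0 0 0;35 0 0 0.005 0 0 0"}}

```text
time_s: 18.05
eef_pos: [0.5136, -0.1616, 0.108]
eef_rot: [-0.271, 3.126, -0.005]
force: [-0.3, -0.9, 4.6]
grip_width: 0.0419
grasp_force: 126.2
```

Emit:
{"fn": "step_arm", "kwargs": {"moves": "35 0 0 0.003 0 0 0.015;35 0 0 0.003 0 0 0.03;35 0 0 0.003 0 0 0.045;35 0 0 0.003 0 0 0.06;35 0 0 0.003 0 0 0.075"}}

```text
time_s: 18.55
eef_pos: [0.5121, -0.1611, 0.1036]
eef_rot: [0.094, 3.14, -0.004]
force: [0.6, -0.8, -2.2]
grip_width: 0.0419
grasp_force: 125.6
```

Emit:
{"fn": "step_arm", "kwargs": {"moves": "35 0 0 0 0 0 0.015;35 0 0 0 0 0 0.03;35 0 0 0 0 0 0.045;35 0 0 0 0 0 0.06;35 0 0 0 0 0 0.075"}}

```text
time_s: 19.05
eef_pos: [0.5123, -0.1605, 0.1036]
eef_rot: [0.461, 3.107, -0.003]
force: [0.8, 0.2, -2.6]
grip_width: 0.0418
grasp_force: 125.6
```

Run:
```python
from h import *
st(); print(sense()['wrist_torque'])
```

```text
t 19.05 p [ 0.5123 -0.1605  0.1036] ang -16.88 z [ 0.    -0.002 -1.   ] F [ 0.8  0.2 -2.6] w 0.0418 g 125.6 q [-0.4  -0.01  2.01 -0.    1.14 -1.68]
[ 0.15779204 -0.1792736   1.59431913]
```

Emit:
{"fn": "step_arm", "kwargs": {"moves": "35 0 0 0 0 0 -0.03;35 0 0 0 0 0 -0.03"}}

```text
time_s: 19.25
eef_pos: [0.5119, -0.1605, 0.1033]
eef_rot: [-0.319, -3.125, 0.001]
force: [-0.3, 0.2, -3.1]
grip_width: 0.0419
grasp_force: 125.6
```

Run:
```python
from h import *
st(); print(sense()['wrist_torque'])
```

```text
t 19.25 p [ 0.5119 -0.1605  0.1033] ang -11.66 z [-0.    -0.001 -1.   ] F [-0.3  0.2 -3.1] w 0.0419 g 125.6 q [-0.4  -0.01  2.02 -0.    1.14 -1.77]
[-0.05820319  0.06091683 -0.06057323]
```

Emit:
{"fn": "step_arm", "kwargs": {"moves": "35 0 0 0.003 0 0 0;35 0 0 0.006 0 0 0;35 0 0 0.009 0 0 0;35 0 0 0.009 0 0 0"}}

```text
time_s: 19.65
eef_pos: [0.5123, -0.161, 0.0972]
eef_rot: [0.32, 3.124, -0.002]
force: [-0.1, -0.4, -3.3]
grip_width: 0.042
grasp_force: 125.6
```

Emit:
{"fn": "step_arm", "kwargs": {"moves": "35 0 0 0.003 0 0 0;35 0 0 0.005 0 0 0;35 0 0 0.005 0 0 0"}}

```text
time_s: 19.95
eef_pos: [0.514, -0.1616, 0.0967]
eef_rot: [0.32, 3.121, -0.004]
force: [-3.4, 0.4, 7.8]
grip_width: 0.0415
grasp_force: 126.8
```

Run:
```python
from h import *
st(); print(sense()['wrist_torque'])
d=shaftview('pics/g9.png',(.5135,-.1615,.08))
P=cloud(d);Q=P[(d['depth']>0)&(np.hypot(P[...,0]-.5135,P[...,1]+.1615)<.03)&(P[...,2]>.045)&(P[...,2]<.09)]
print(np.histogram(Q[:,2]*1e3,np.arange(48,90,3)))
```

```text
t 19.95 p [ 0.514  -0.1616  0.0967] ang -11.69 z [ 0.004 -0.003 -1.   ] F [-3.4  0.4  7.8] w 0.0415 g 126.8 q [-0.4   0.    2.02 -0.    1.12 -1.77]
[0.37290733 0.61382933 0.04874071]
(array([  0,   0, 128,  58,  38, 190,  32,  15,  21,  18,  18,  19,  21]), array([48, 51, 54, 57, 60, 63, 66, 69, 72, 75, 78, 81, 84, 87]))
```

View pics/g9.png

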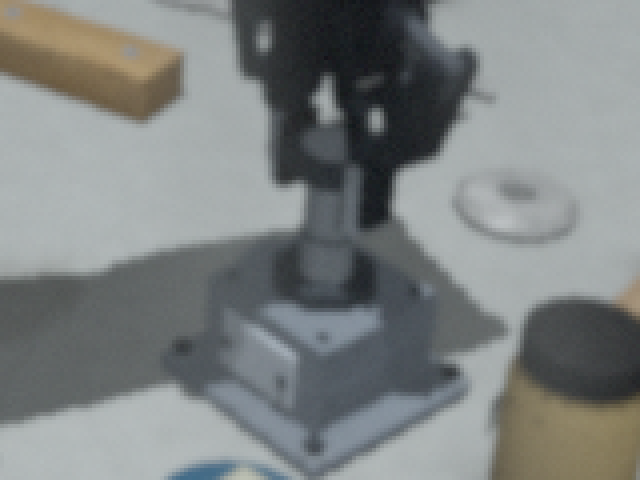

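Emit:
{"fn": "step_arm", "kwargs": {"moves": "35 0 0 0.003 0 0 0;35 0 0 0.003 0 0 0;55 0 0 -0.003 0 0 0;65 0 0 -0.003 0 0 0;65 0 0 -0.003 0 0 0"}}

```text
time_s: 20.5
eef_pos: [0.5131, -0.1614, 0.0968]
eef_rot: [0.32, 3.122, -0.004]
force: [-0.4, -0.1, 0.5]
grip_width: 0.0652
grasp_force: 0.0
```

Emit:
{"fn": "step_arm", "kwargs": {"moves": "65 0 0 -0.02 0 0 0;65 0 0 -0.06 0 0 0;65 0 0 -0.12 0 0 0;65 0 0 -0.16 0 0 0;65 0 0 -0.16 0 0 0"}}

```text
time_s: 21.0
eef_pos: [0.5156, -0.1622, 0.2238]
eef_rot: [0.318, 3.112, -0.009]
force: [-0.3, -0.0, 0.3]
grip_width: 0.0653
grasp_force: 0.0
```

Run:
```python
from h import *
st()
for n in('scene','top'):
  d=grab(n)
  P=cloud(d);k=(d['depth']>0)&(np.hypot(P[...,0]-.5135,P[...,1]+.1615)<.04)
  for lo,hi in((.052,.059),(.061,.067),(.075,.1),(.103,.135)):
    Q=P[k&(P[...,2]>lo)&(P[...,2]<hi)]
    if len(Q)>4: print(n,lo,len(Q),'z med/max',np.median(Q[:,2]).round(4),Q[:,2].max().round(4),Q[:,:2].min(0).round(3),Q[:,:2].max(0).round(3))
```

```text
t 21.0 p [ 0.5156 -0.1622  0.2238] ang -11.68 z [ 0.012 -0.007 -1.   ] F [-0.3 -0.   0.3] w 0.0653 g 0.0 q [-0.4  -0.12  1.91 -0.    1.34 -1.77]
scene 0.052 499 z med/max 0.0563 0.059 [ 0.476 -0.201] [ 0.553 -0.122]
scene 0.061 226 z med/max 0.0644 0.0669 [ 0.491 -0.186] [ 0.539 -0.14 ]
scene 0.075 162 z med/max 0.0875 0.0998 [ 0.503 -0.176] [ 0.524 -0.153]
scene 0.103 434 z med/max 0.1279 0.1312 [ 0.492 -0.186] [ 0.537 -0.142]
top 0.052 23 z med/max 0.0553 0.0577 [ 0.496 -0.199] [ 0.521 -0.187]
top 0.103 136 z med/max 0.1277 0.1332 [ 0.494 -0.183] [ 0.528 -0.143]
```

Collar top measures 64 mm and head top 128 mm, which are the values expected for a fully seated shaft (56 + 8 and 56 + 72). The gripper is clear.

```bash
python3 -c "
from bench import job
print(job.hand_in())"
```

```text
the job is handed in; nothing more can be done
None
```

The shaft stood upright at the stop, was re-gripped by its head, meshed and pushed home with the collar flat on the housing, then released and handed in at about 21 s; I viewed 12 pictures, over the limit of 10, and the first lowering caught on the housing's rim (about 53 N at the wrist) before I re-centred it.

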